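# Show a drive dog to the inspection camera

## Robot

A 6-joint arm with a two-finger parallel gripper is mounted at the origin on the work surface. World frame = base frame: x ahead of the robot, y to its left, z up, the work surface at z = 0. Lengths are in m, angles in degrees, forces in N, time in s.
With the tool pointing down it reaches from about 0.325 to 0.775 m from the base axis. Payload 5.5 kg.
Tool frame: the origin (TCP) lies at the centre of the arm's flange, where the gripper is bolted on; the fingertips stand 182 mm ahead of it and the grasp point (between the pads) lies 163 mm ahead of it; z points along the fingers, y is the direction in which the jaws open and shut (so a half turn about z gives the same grasp; the last joint's range is limited). The gripper opens to 88 mm and grips with 3 to 60 N. Pads are 20 mm wide; open, the fingers measure 115 mm over their backs; the gripper's body (75 mm by 178 mm) begins 61 mm behind the grasp point.
Start: joints at [68.887, 5.22, 70.514, -0, 104.267, -3.249], TCP at [0.184, 0.571, 0.405] pointing down, gripper open.
Joint ranges: [-164.24, 164.24], [-49.07, 125.15], [9.68, 141.18], [-86.29, 266.29], [3.28, 154.24], [-151.56, 151.56]. Speed limits (degrees/s): [147.25, 147.25, 172.46, 180, 180, 180].

## Interface

Orientations are given as [roll, pitch, yaw] about the fixed x, y, z axes, in that order (R = Rz(yaw) Ry(pitch) Rx(roll)).
In Python, from station import r gives the robot as it stands. The module is installed in compiled form; this text tells all that it offers. Calls block until the motion is done:
- r.reach(position, orientation): joint-space move of the TCP to a pose.
- r.servo_line(position, rotation=None, speed=0.15): straight line of the TCP; rotation=None keeps the orientation; speed is the mean speed in m/s.
- r.move_joints(angles): joint-space move.
- r.let_go() and r.grab(squeeze=None): open the fingers fully, or close them until they stop; squeeze is the grip in N (None keeps the last).
- r.wait(seconds).
- r.inverse_kinematics(position, orientation): joint angles nearest the present ones, or None.
- r.sense(): the state.
- r.snapshot(name): name is "scene" or "top" or "wrist"; returns a dict with "frame" (420x560x3 uint8, red, green, blue), "fx", "fy", "cx", "cy" (pixels), "dist_coeffs" ([k1, k2, p1, p2, k3] as OpenCV has them; the pictures are not rectified), "R" (3x3) and "t" (3): a world point X has camera coordinates R X + t. Camera axes: x right, y down, z forward; pixel columns grow to the right and rows downward; lengths in m; the calibration is good to about 2 mm. A picture is of the moment at which its call begins. There is no depth.
A pose or a line that the arm cannot do raises r.IKError and nothing moves.
- r.hand_in(): hands the job in, once; it reports no verdict.
The state is a dict: "clock": time; "joints": joint angles; "joint_vel": joint speeds; "joint_torque": joint torques, N m; "tcp_pos": TCP position; "orientation": TCP orientation; "contact_force": force on the tool from outside, world axes, zero at the start; "torque": the same for the moment, N m; "opening": finger opening in m.
Only numpy, scipy, OpenCV 4.12 (cv2) and the standard library are available. Lean on these libraries where they do the work, as an engineer would, in place of code of your own. Each camera call takes 0.05 s, during which the arm holds its last target. There are 200 camera calls.

## Task

Draw the drive dog with the notched top up out of the carrier block and hold it in the air in front of the inspection camera, notch upward, with its round pad centred on the lens 130 mm from the glass and its padded face square to the tilted line of sight. Leave the other two dogs and the fittings around the block where they are, and do not touch the camera or its stand. Finish while still holding the dog there, motionless, in the gripper.

Things in the scene. Friction and masses are not known exactly. Their poses are not given: they have to be found in the camera images.
- dog_notched: The dog to show: steel bar 18 mm thick (x), 44 wide (y), 90 tall (z up), 0.4 to 0.6 kg. Origin: centre of the foot's underside. Top notch 18 wide, 16 deep, right through the thickness, between two 13 mm horns. Round pad 24 mm across, 3 mm proud, on the +x face, 47 mm up. Stands 25 mm deep in a slot, 1.5 mm play to each side; 65 mm is above the block, edges at +y and -y free to grip.
- dog_notched_pad (a point): Centre of the outer face of the notched dog's round pad: 12 mm along +x and 47 mm up from the dog's origin. Axes as the dog's.
- dog_notched_back (a point): Point on the notched dog's plain back face, opposite the pad: 9 mm along -x and 47 mm up from the dog's origin. Axes as the dog's.
- dog_plain: Drive dog with a full, flat top, in another slot; leave it. Same steel bar, size and pad as the notched dog, origin and axes likewise.
- dog_stepped: Drive dog whose top is cut down by 16 mm on its +y half, in another slot; leave it. Same steel bar, size and pad as the notched dog, origin and axes likewise.
- carrier: Carrier block, dark steel, fixed, 190 x 90 x 40 mm (x, y, z). Origin: centre of its underside. Three parallel blind slots, 25 mm deep, at x = -60, 0 and +60 mm, each long along y; the dogs stand in them in any order, with axes parallel to the block's.
- lens (a point): Centre of the front glass of the inspection camera: black head 60 x 56 x 56 mm with a lens barrel 44 mm across, stiffly hinged in a fork 280 mm above the table, nodding 0.1 to 0.6 rad downward. Axes of the head: it looks along -x (towards the robot's side and down), y is level, z up.
- view_point (a point): The point on the camera's line of sight 130 mm in front of the glass, in the air, where the pad's face belongs. Axes of the camera head: +x points back to the lens, y level, z upward; a dog shown correctly has its axes parallel to these.
- camera_stand: Camera stand, fixed: foot 130 x 120 x 20 mm (35 mm of it to -x of the origin, 95 mm to +x), 24 mm column at x = +65 mm, rising to 320 mm, fork 76 mm wide. Origin: on the table right below the head's tilt axis, which is 280 mm up. The camera looks towards its -x.
- fitting_large: Steel hexagon fitting, 42 mm across corners, 56 mm tall, standing by the block; bystander. Origin: centre of underside.
- fitting_small: Steel hexagon fitting, 30 mm across corners, 42 mm tall, standing by the block; bystander. Origin: centre of underside.
- fitting_right: Steel hexagon fitting, 42 mm across corners, 56 mm tall, on the block's right side; bystander. Origin: centre of underside.
- collar: Dark steel collar ring, 52 mm across, 18 mm tall, lying by the block; bystander. Origin: centre of underside.
Not all that is in view belongs to the job. Leave any red look-alike of the dog_notched alone.

How it is judged (in metres and radians):
On the way:
1. the notched dog is held clear above its slot (z of dog_notched in the frame of carrier above 0.045 m and contact force between the fingers and dog_notched above 1 N and contact force between dog_notched and carrier below 0.3 N), for 0.1 s.
At the end, for the whole second after the job is handed in: The gripper alone holds the notched dog, still, notch up, foot over 80 mm high; pad centre within 15 mm of the view point, padded face towards the lens, square and level to it within 0.17 rad; other dogs moved under 20 mm, fittings and collar under 30 mm (distance between dog_notched_pad and view_point below 0.015 m and angle between the x axis of dog_notched and the x axis of view_point, either way round below 0.17 rad and angle between the y axis of dog_notched and the y axis of view_point, either way round below 0.17 rad and x of dog_notched_back in the frame of view_point below 0 m and z of dog_notched in the frame of view_point below 0 m and linear speed of dog_notched below 0.02 m/s and angular speed of dog_notched below 0.15 rad/s and contact force between the fingers and dog_notched above 1 N and height (world z) of dog_notched above 0.08 m and contact force between dog_notched and carrier below 0.3 N and contact force between dog_notched and camera_stand below 0.3 N and distance of each of dog_plain, dog_stepped from where it was at the start of the episode below 0.02 m and distance of each of fitting_large, fitting_small, fitting_right, collar from where it was at the start of the episode below 0.03 m); the arm keeps its last pose, push and grip.
It fails at once if another dog is pulled or pushed more than 20 mm (distance of any of dog_plain, dog_stepped from where it was at the start of the episode above 0.02 m).
It fails at once if a fitting or the collar by the block is shifted more than 30 mm (distance of any of fitting_large, fitting_small, fitting_right, collar from where it was at the start of the episode above 0.03 m).
It fails at once if the camera or its stand is touched (over 1 N) (contact force between any of the arm, the fingers, dog_notched and camera_stand above 1 N).
It also fails if it takes over 42 s, if anything falls off the work surface, if the arm or the gripper's body presses on something with over 40 N, if the wrist force passes 120 N, or if a joint passes its speed limit or range.

## Working session

There is one attempt and no reset: what is moved stays moved. The work goes in short steps, each a Python script; the robot and the scene stay as the last script left them, time stands still between calls to the robot, and variables do not carry over. Pictures are saved under pics/ and viewed, about 8 in all and at most 12, crops included, and the job is handed in when it is done.

```bash
mkdir -p pics; cat > h.py <<'E'
import numpy as np, cv2, pickle
def snap(r,n,f):
    s=r.snapshot(n); cv2.imwrite(f'pics/{f}.png',s['frame'][:,:,::-1]); pickle.dump(s,open(f'pics/{f}.pkl','wb')); return s
def load(f): return pickle.load(open(f'pics/{f}.pkl','rb'))
def K(s): return np.array([[s['fx'],0,s['cx']],[0,s['fy'],s['cy']],[0,0,1.]])
def ray(s,p):
    u=cv2.undistortPoints(np.array([[p]],float),K(s),np.array(s['dist_coeffs'],float))[0,0]
    R=np.array(s['R']);return -R.T@np.array(s['t']), R.T@np.array([u[0],u[1],1.])
def onz(s,p,z):
    o,d=ray(s,p); return o+d*(z-o[2])/d[2]
def tri(pairs):
    A=0;b=0
    for s,p in pairs:
        o,d=ray(s,p); d=d/np.linalg.norm(d); M=np.eye(3)-np.outer(d,d); A=A+M; b=b+M@o
    return np.linalg.solve(A,b)
def proj(s,X):
    return cv2.projectPoints(np.array(X,float).reshape(-1,3),cv2.Rodrigues(np.array(s['R'],float))[0],np.array(s['t'],float),K(s),np.array(s['dist_coeffs'],float))[0][:,0]
E
python3 - <<'E'
from h import *
from station import r
a=snap(r,'scene','s1');b=snap(r,'top','t1');w=snap(r,'wrist','w1')
for s in(a,b,w): print(-np.array(s['R']).T@s['t'],np.array(s['R'])[2],s['fx'])
print(r.sense())
E
```

```text
[1.2983582  0.03428966 0.75794974] [-0.79633092 -0.04597891 -0.60311111] 473.86611327252666
[ 0.43526181 -0.03579714  1.07995193] [ 0.11069309  0.01027866 -0.99380148] 388.4323683911974
[0.10872541 0.59605968 0.38371828] [ 0.27582921 -0.08974354 -0.95700802] 345.90448584796076
{'clock': 0.15, 'joints': array([ 6.88880405e+01,  5.25358479e+00,  7.05654328e+01, -6.70143641e-04,
        1.04265314e+02, -3.24872348e+00]), 'joint_vel': array([-0.01512432, -0.09452192, -0.11658056, -0.00097899, -0.04059489,
       -0.0087637 ]), 'joint_torque': array([ 1.36938033e-03, -4.47045100e+01, -4.06908917e+01,  6.98706717e-02,
        2.74514908e-02, -1.40256702e-04]), 'tcp_pos': array([0.18407112, 0.57112411, 0.40376828]), 'orientation': array([-1.79915767e+02, -4.13045521e-03,  1.62136596e+02]), 'contact_force': array([ 0.59923276, -0.0673059 , -0.75815247]), 'torque': array([-0.02302589,  0.00320759,  0.01542186]), 'opening': 0.08766764143065307}
```

View pics/s1.png

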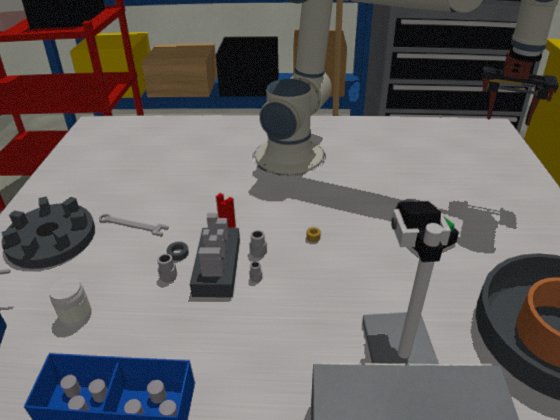

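View pics/t1.png

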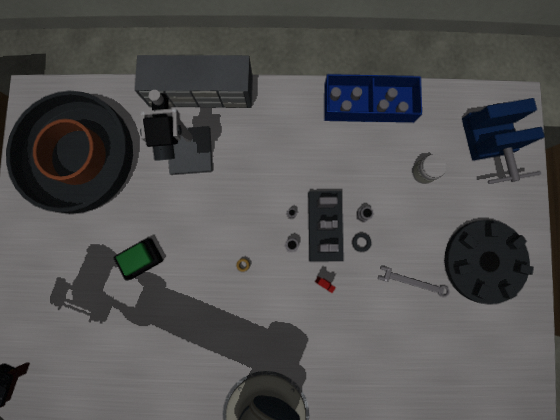

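The scene view shows the block at about (217,258) with three dogs, the red decoy at (226,211) and the inspection camera at (422,225). In the top view the block is at (326,225), with dogs at about (328,201), (328,224) and (329,247), and the inspection camera is at (162,135). Next I'll enlarge both views.

```bash
python3 - <<'E'
from h import *
a=load('s1')['frame'][:,:,::-1];b=load('t1')['frame'][:,:,::-1]
def c(i,x,y,w,h,W,H): return cv2.resize(i[y:y+h,x:x+w],(W,H),interpolation=cv2.INTER_CUBIC)
A=np.hstack([c(a,180,185,80,120,400,600),c(b,290,180,80,120,400,600)])
B=np.vstack([c(a,360,190,100,75,800,600)[:600]])
cv2.imwrite('pics/c1.png',A);
C=np.hstack([c(a,360,190,100,150,400,600),c(b,130,80,100,150,400,600)])
cv2.imwrite('pics/c2.png',C)
E
```

```text
(no output)
```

View pics/c1.png

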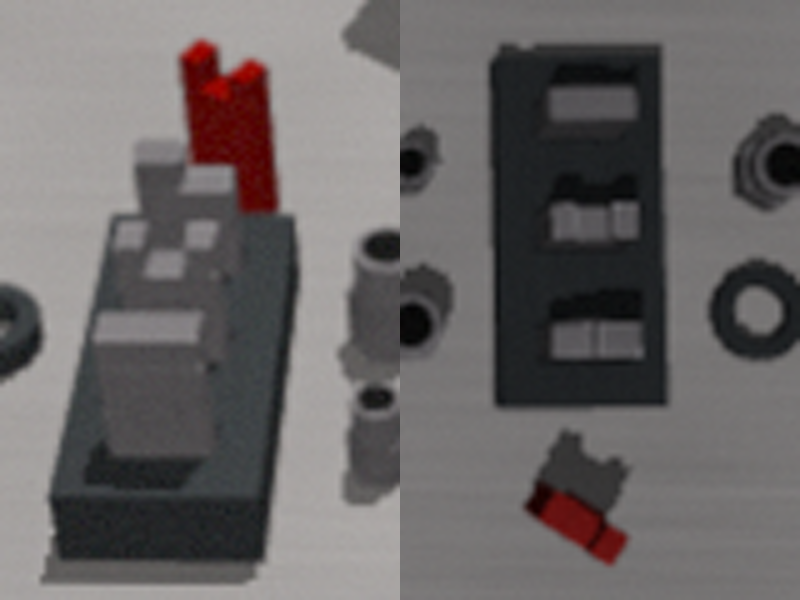

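View pics/c2.png

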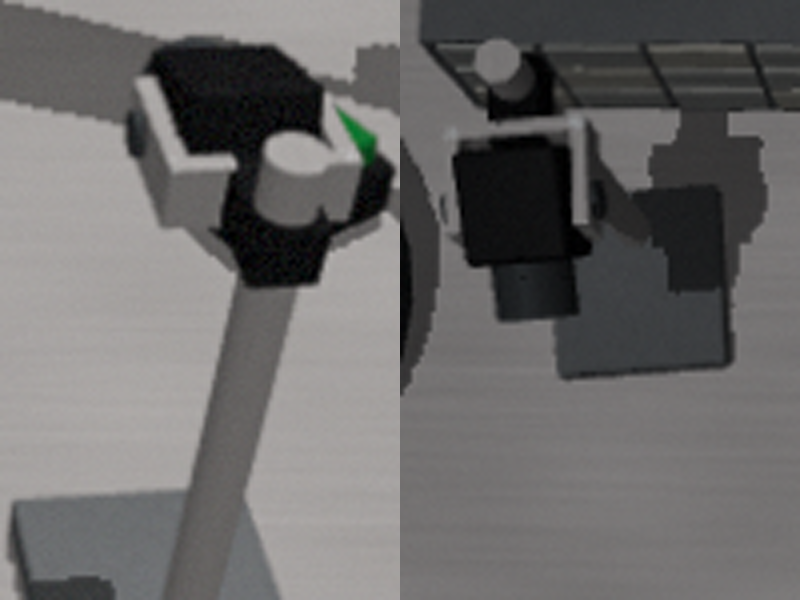

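In the enlarged crop the three candidates, top view in original pixels, are:
- Flat-topped dog at (328,200): plain.
- Middle dog at (328,224): it has two horns and a notch, so it is the one wanted.
- Two-level dog at (328,247): stepped.

The red notched piece at (325,283) is the decoy. Next I'll take coarse positions, then look closer with the wrist camera.

```bash
python3 - <<'E'
from h import *
from station import r
from scipy.spatial.transform import Rotation as Ro
a,b,w=load('s1'),load('t1'),load('w1')
P=lambda n,p,z:print(n,onz(b,p,z).round(4))
T=lambda x,y:(290+(x-400)/5,180+y/5)
for n,p in dict(tl=T(495,46),tr=T(660,46),br=T(665,405),bl=T(496,405)).items():P('blk '+n,p,.04)
P('horns L',T(565,222),.105);P('horns R',T(626,222),.105);P('plain c',T(594,104),.105)
F=lambda x,y:(130+(x-400)/4,80+y/4)
for n,p in dict(nr=F(728,366),nl=F(563,378),fr=F(718,188)).items():P('foot '+n,p,.02)
P('barrel end',F(537,318),.26);P('head',F(515,150),.31)
q=r.sense();Rt=Ro.from_euler('xyz',q['orientation'],degrees=True).as_matrix()
cw=-np.array(w['R']).T@w['t']
print('cam in tool',Rt.T@(cw-q['tcp_pos']));print(np.array(w['R'])@Rt)
E
```

```text
blk tl [ 0.6067 -0.1077  0.04  ]
blk tr [ 0.6083 -0.1972  0.04  ]
blk br [ 0.4152 -0.1999  0.04  ]
blk bl [ 0.4138 -0.11    0.04  ]
horns L [ 0.5071 -0.1392  0.105 ]
horns R [ 0.5076 -0.1699  0.105 ]
plain c [ 0.5671 -0.1536  0.105 ]
foot nr [0.6556 0.1612 0.02  ]
foot nl [0.6455 0.2768 0.02  ]
foot fr [0.7837 0.1734 0.02  ]
barrel end [0.6308 0.222  0.26  ]
head [0.7078 0.2229 0.31  ]
cam in tool [0.07936085 0.00065073 0.02005478]
[[ 1.26038496e-03  9.99999176e-01 -2.44984578e-04]
 [-9.56986612e-01  1.13509513e-03 -2.90129859e-01]
 [-2.90129342e-01  6.00122271e-04  9.56987254e-01]]
```

```bash
cat >> h.py <<'E'
from scipy.spatial.transform import Rotation as Ro
CT=np.array([.07936,.00065,.02005])   # wrist camera in tool
VD=np.array([-.29013,0,.95699])       # its view direction in tool
def tool(yaw,el,flip):
    "tool z at azimuth yaw, elevation el (rad); tool x up (flip=1) or down (-1)"
    z=np.array([np.cos(el)*np.cos(yaw),np.cos(el)*np.sin(yaw),np.sin(el)])
    x=flip*np.array([-np.sin(el)*np.cos(yaw),-np.sin(el)*np.sin(yaw),np.cos(el)])
    return np.c_[x,np.cross(z,x),z]
def eul(R): return Ro.from_matrix(R).as_euler('xyz',degrees=True)
def look(target,yaw,el,flip,d):
    R=tool(yaw,el,flip); return np.array(target)-d*R@VD-R@CT, R
E
python3 - <<'E'
from h import *
from station import r
for nm,t in (('lens',[.63,.215,.26]),('dog',[.51,-.154,.09])):
  for flip in(1,-1):
   for el in np.radians([-60,-45,-30,-15,0,15,30]):
    for yaw in np.radians([5,-15,25,45]):
     for d in (.2,.25,.3):
      p,R=look(t,yaw,el,flip,d)
      if p[2]<.15 : continue
      q=r.inverse_kinematics(p,eul(R))
      if q is not None: print(nm,flip,np.degrees([el,yaw]).round(),d,p.round(2),(p+R[:,2]*.18).round(2),np.round(q))
E
```

```text
lens 1 [-60.   5.] 0.2 [0.51 0.2  0.43] [0.6  0.21 0.28] [ 21. -15.  89.  -8.  77. 106.]
lens 1 [-60.   5.] 0.25 [0.49 0.2  0.48] [0.58 0.21 0.33] [ 21. -16.  85.  -8.  82. 105.]
lens 1 [-60.   5.] 0.3 [0.48 0.2  0.53] [0.57 0.21 0.37] [ 22. -16.  79.  -8.  87. 105.]
lens 1 [-60. -15.] 0.2 [0.51 0.25 0.43] [0.6  0.22 0.28] [ 28.  -9.  84. -20.  83. 132.]
lens 1 [-60. -15.] 0.25 [0.5  0.25 0.48] [0.59 0.23 0.33] [ 29.  -9.  79. -20.  88. 131.]
lens 1 [-60. -15.] 0.3 [0.49 0.25 0.53] [0.58 0.23 0.37] [ 30.  -9.  74. -21.  93. 130.]
lens 1 [-60.  25.] 0.2 [0.52 0.16 0.43] [0.6  0.2  0.28] [ 12. -16.  90.   7.  77.  77.]
lens 1 [-60.  25.] 0.25 [0.51 0.16 0.48] [0.59 0.2  0.33] [ 12. -17.  86.   7.  82.  77.]
lens 1 [-60.  25.] 0.3 [0.5  0.15 0.53] [0.58 0.19 0.37] [ 11. -17.  80.   7.  87.  78.]
lens 1 [-60.  45.] 0.2 [0.54 0.13 0.43] [0.61 0.19 0.28] [  4. -12.  87.  19.  82.  50.]
lens 1 [-60.  45.] 0.25 [0.53 0.12 0.48] [0.6  0.18 0.33] [  3. -12.  82.  19.  87.  51.]
lens 1 [-60.  45.] 0.3 [0.53 0.11 0.53] [0.59 0.18 0.37] [  2. -12.  77.  20.  92.  52.]
lens 1 [-45.   5.] 0.2 [0.47
[... 11300 characters left out ...]
-15.] 0.25 [ 0.39 -0.12  0.32] [ 0.48 -0.15  0.16] [-24. -41. 118.   5.  73. -99.]
dog -1 [-60. -15.] 0.3 [ 0.36 -0.11  0.35] [ 0.44 -0.14  0.2 ] [ -25.  -47.  119.    5.   79. -100.]
dog -1 [-45.   5.] 0.2 [ 0.38 -0.17  0.25] [ 0.5  -0.16  0.13] [ -41.  -43.  129.   34.   64. -143.]
dog -1 [-15.  45.] 0.2 [ 0.37 -0.29  0.17] [ 0.49 -0.17  0.12] [-62.   2. 112.  69.  99. 152.]
dog -1 [-15.  45.] 0.25 [ 0.33 -0.33  0.16] [ 0.46 -0.21  0.12] [-68.   4. 110.  66. 103. 149.]
dog -1 [-15.  45.] 0.3 [ 0.3  -0.37  0.16] [ 0.42 -0.24  0.12] [-73.   7. 108.  64. 107. 147.]<sys>:0: UserWarning: Gimbal lock detected. Setting third angle to zero since it is not possible to uniquely determine all angles.
```

```bash
python3 - <<'E'
from h import *
from station import r
for n,(el,yaw) in dict(A=(-30,-15),B=(-15,-15),C=(-45,5)).items():
    p,R=look([.63,.215,.26],*np.radians([yaw,el]),-1,.3); r.reach(p,eul(R)); r.wait(.3); snap(r,'wrist','L'+n)
p,R=look([.51,-.154,.09],*np.radians([45,-45]),1,.25); r.reach(p,eul(R)); r.wait(.3); snap(r,'wrist','D')
print(r.sense()['clock'])
I=[load(n)['frame'][:,:,::-1] for n in('LA','LB','LC','D')]
cv2.imwrite('pics/m.png',cv2.resize(np.vstack([np.hstack(I[:2]),np.hstack(I[2:])]),(800,600),interpolation=cv2.INTER_AREA))
E
```

```text
6.425
```

View pics/m.png

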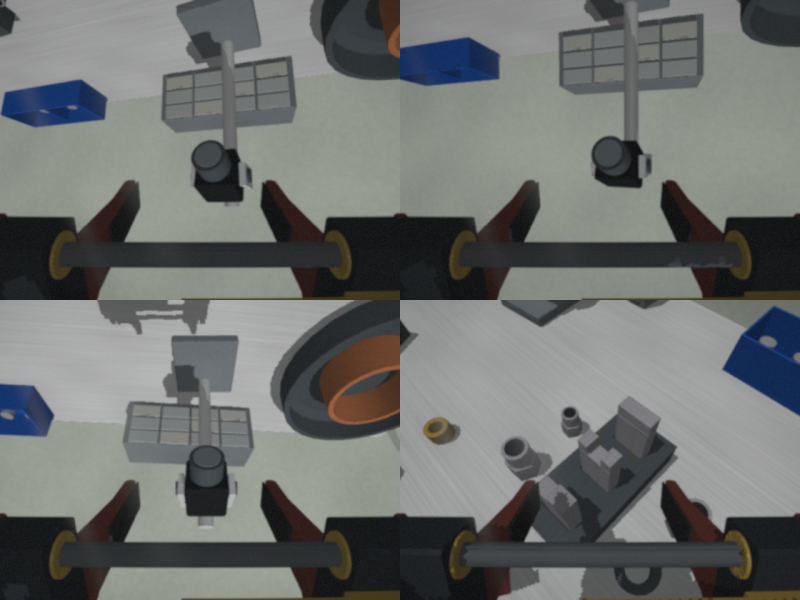

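Panels A to C show the camera head upside down, with the barrel front at about (208,158), (608,155) and (207,460). Panel D shows the block at (610,470), with no pad visible on the robot-side faces so far. Now the enlargements.

```bash
python3 - <<'E'
from h import *
def c(f,x,y,w=100,h=75): return cv2.resize(load(f)['frame'][y:y+h,x:x+w,::-1],(400,300),interpolation=cv2.INTER_CUBIC)
M=np.vstack([np.hstack([c('LA',255,185),c('LB',255,180)]),np.hstack([c('LC',240,195),c('D',200,120,200,150)])])
cv2.imwrite('pics/m2.png',cv2.convertScaleAbs(M,alpha=1.7))
E
```

```text
(no output)
```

View pics/m2.png

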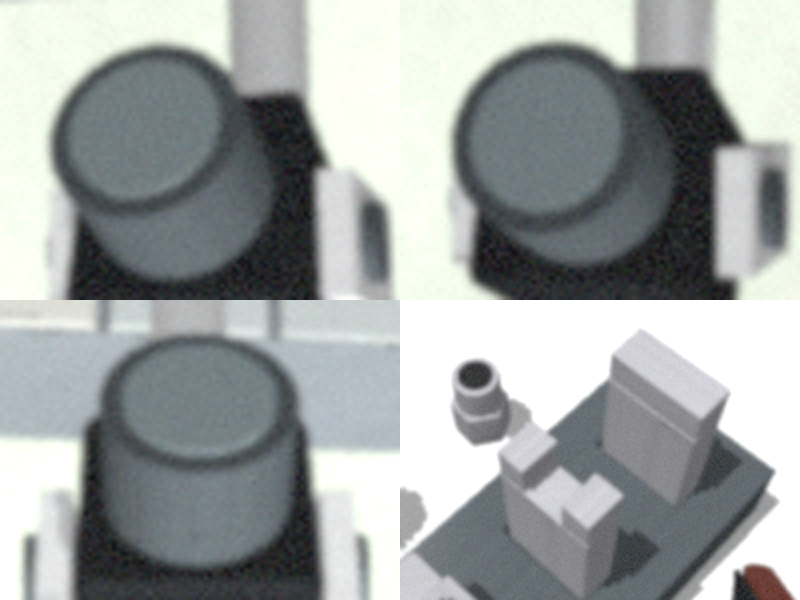

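In D neither visible robot-side face carries a pad, so the pads face world +x. That agrees with the stepped dog's cut being on world +y. In A to C the glass discs show clearly, so I'll fit ellipses and triangulate.

```bash
cat > lens.py <<'E'
from h import *
pairs=[];C=[];V=[]
for f,s0,th in (('LA',(291,216),0),('LB',(291,213),0),('LC',(290,221),0)):
    s=load(f); g=cv2.GaussianBlur(cv2.resize(s['frame'],None,fx=4,fy=4,interpolation=cv2.INTER_CUBIC),(9,9),0)
    lv=g[s0[1]*4,s0[0]*4].mean(); m=np.zeros((g.shape[0]+2,g.shape[1]+2),np.uint8)
    cv2.floodFill(g.copy(),m,(s0[0]*4,s0[1]*4),0,(15,)*3,(15,)*3,cv2.FLOODFILL_MASK_ONLY|cv2.FLOODFILL_FIXED_RANGE|(255<<8))
    c=max(cv2.findContours(m,cv2.RETR_EXTERNAL,cv2.CHAIN_APPROX_NONE)[0],key=cv2.contourArea); h=cv2.convexHull(c)
    e=cv2.fitEllipse(h); p=((e[0][0]-1-1.5)/4,(e[0][1]-1-1.5)/4); print(f,np.round(p,2),np.round(e[1],1),round(e[2]),cv2.contourArea(c)/(np.pi/4*e[1][0]*e[1][1]))
    pairs.append((s,p)); C.append(min(e[1])/max(e[1]))
L=tri(pairs); print('lens',L)
for s,p in pairs: print('resid px',proj(s,L)[0]-p)
y=np.radians(5.1); t=np.linspace(0,.7,701)
for (s,p),c in zip(pairs,C):
    v=ray(s,p)[0]-L; v/=np.linalg.norm(v)
    n=-np.c_[np.cos(t)*np.cos(y),np.cos(t)*np.sin(y),np.sin(t)]
    print('tilt from ratio',c,t[np.argsort(abs(n@v-c))[:3]],'ang',np.arccos(c))
d=np.array([.6854,.222,.28])-L; print('hinge dir',d,'tilt',np.arctan2(d[2],np.hypot(*d[:2])),'yaw',np.degrees(np.arctan2(d[1],d[0])))
E
python3 lens.py
```

```text
Traceback (most recent call last):
  File "lens.py", line 8, in <module>
    e=cv2.fitEllipse(h); p=((e[0][0]-1-1.5)/4,(e[0][1]-1-1.5)/4); print(f,np.round(p,2),np.round(e[1],1),round(e[2]),cv2.contourArea(c)/(np.pi/4*e[1][0]*e[1][1]))
cv2.error: OpenCV(4.12.0) /io/opencv/modules/imgproc/src/shapedescr.cpp:361: error: (-201:Incorrect size of input array) There should be at least 5 points to fit the ellipse in function 'fitEllipseNoDirect'
```

```bash
sed -i 's/findContours(m,/findContours((m==255).astype(np.uint8),/' lens.py; python3 lens.py
```

```text
LA [290.56 216.92] [133.3 158.4] 58 0.9825369815280094
LB [291.05 213.65] [148.4 158.9] 41 0.981198499086686
LC [289.5  219.88] [115.2 156.9] 92 0.9803329352127936
lens [0.63356699 0.22428421 0.2610099 ]
resid px [ 0.04618413 -0.03678974]
resid px [0.0374567  0.07232812]
resid px [-0.08209618 -0.03995464]
tilt from ratio 0.8413929974924319 [0.253 0.252 0.254] ang 0.5709406507247076
tilt from ratio 0.9337932125543994 [0.214 0.215 0.213] ang 0.36592491875697053
tilt from ratio 0.7341571663249306 [0.268 0.267 0.269] ang 0.746371804361654
hinge dir [ 0.05183301 -0.00228421  0.0189901 ] tilt 0.3508706533048856 yaw -2.52331290790163
```

```bash
for t in 6 8 10 12 ; do echo T $t; sed "s/(15,)\*3,(15,)\*3/($t,)*3,($t,)*3/" lens.py > l2.py; python3 l2.py | grep -E '^L|lens|ratio'; done
python3 - <<'E'
from h import *
s=load('LC')['frame'].astype(float).mean(2)
print(s[200:250,287:293].mean(1).round())
print(s[219:223,258:322].mean(0).round())
E
```

```text
T 6
LA [290.6  217.06] [127. 151.] 58 0.9774546564262736
LB [291.09 213.71] [140.9 151.6] 37 0.9792815806286916
LC [289.52 220.12] [109.2 149.2] 92 0.9756317564367079
lens [0.63379342 0.22428903 0.26109236]
tilt from ratio 0.8411299548220645 [0.254 0.253 0.255] ang 0.5714272005692574
tilt from ratio 0.92929879948536 [0.239 0.24  0.238] ang 0.3782866209950092
tilt from ratio 0.7314385241556013 [0.272 0.273 0.271] ang 0.7503671965423792
T 8
LA [290.6 217. ] [128.6 152.7] 57 0.9800707308460314
LB [291.07 213.71] [142.8 153.4] 38 0.9813254235589246
LC [289.51 220.07] [110.6 151.1] 92 0.9778229381621625
lens [0.63373744 0.2242882  0.26107127]
tilt from ratio 0.8417693023861819 [0.252 0.253 0.251] ang 0.5702439583129953
tilt from ratio 0.930828216662629 [0.231 0.23  0.232] ang 0.37412373435884455
tilt from ratio 0.7323362847087567 [0.271 0.27  0.272] ang 0.7490497220254475
T 10
LA [290.6  216.96] [130.  154.4] 57 0.9807602093771016
LB [291.06 213.72] [144.4 155.2] 39 0.9819536284963468
LC [289.5  220.03] [111.8 152.8] 92 0.9806506635055574
lens [0.63369799 0.22428562 0.26105698]
tilt from 
[... 546 characters left out ...]
0.224 0.223 0.225] ang 0.3706982312554024
tilt from ratio 0.7319329890447225 [0.271 0.272 0.27 ] ang 0.7496417939640259
[109. 107. 101.  84.  61.  54.  63.  72.  74.  74.  75.  75.  74.  74.
  74.  75.  75.  74.  74.  74.  74.  74.  75.  74.  75.  74.  74.  75.
  75.  74.  74.  78.  83.  77.  63.  48.  47.  55.  65.  72.  75.  75.
  75.  75.  75.  75.  74.  74.  75.  75.]
[108. 108. 107. 107. 106. 101.  87.  64.  48.  43.  45.  49.  57.  68.
  72.  74.  74.  74.  73.  74.  74.  73.  73.  74.  74.  75.  74.  75.
  73.  74.  75.  73.  75.  74.  75.  75.  74.  75.  74.  74.  72.  75.
  74.  73.  73.  74.  73.  74.  76.  73.  67.  57.  48.  45.  45.  54.
  75.  95. 106. 110. 112. 111. 112. 112.]
```

The glass sits slightly proud of its rim, which biases the ellipse ratio. The outer rim (about 0.32), the hinge geometry (0.35) and the trimmed glass (about 0.37) agree on a tilt near 0.34. I'll use 0.34 and a yaw of 5.1°. Next I'll hover over the dog and refine its position.

```bash
cat >> h.py <<'E'
TILT,YAW=.34,np.radians(5.1)
RV=(Ro.from_euler('z',YAW)*Ro.from_euler('y',-TILT)).as_matrix()  # view axes: +x to the lens (up)
LENS=np.array([.6338,.2243,.2605]); VP=LENS-.13*RV[:,0]
S=-1; G=np.diag([S,-S,-1.])  # tool axes in dog axes
GH=.068                      # grasp height on dog
E
python3 - <<'E'
from h import *
from station import r
s=load('D')
for p in ((264,193),(296.5,218.5)): print('horn',onz(s,p,.105).round(4))
print('VP',VP,RV[:,0])
Rd=Ro.from_euler('z',.7,degrees=True).as_matrix()
q=r.sense(); p=q['tcp_pos'].copy(); p[2]+=.1; r.servo_line(p,speed=.2)
h=np.array([.509,-.154,.015+GH+.163+.10]); r.reach(h,eul(Rd@G)); r.wait(.3)
# view pose feasibility
g=VP+RV@np.array([-.012,0,GH-.047]); t=g-.163*(RV@G)[:,2]
for b in (0,.06): print('view ik',t-b*RV[:,0],r.inverse_kinematics(t-b*RV[:,0],eul(RV@G)))
snap(r,'wrist','H'); print(r.sense()['tcp_pos'],r.sense()['joints'].round(1),r.sense()['clock'])
f=load('H')['frame'][:,:,::-1]; cv2.imwrite('pics/H.png',cv2.resize(f,(800,600),interpolation=cv2.INTER_CUBIC))
E
```

```text
horn [ 0.5095 -0.1371  0.105 ]
horn [ 0.5111 -0.1671  0.105 ]
VP [0.51172709 0.21340528 0.21714668] [0.93902236 0.08380551 0.33348709]
view ik [0.43934013 0.20694492 0.38661169] [ 23.2627997  -20.93918138  97.13265685  -5.98750386  85.25433114
 -72.31684473]
view ik [0.38299878 0.20191659 0.36660247] [ 25.92387199 -29.69860572 105.45346487  -6.82551338  85.97831923
 -69.79280194]
[ 0.50890062 -0.15423003  0.34604415] [ -20.5   -5.5   87.2    0.    98.4 -111.2] 9.0833
```

View pics/H.png

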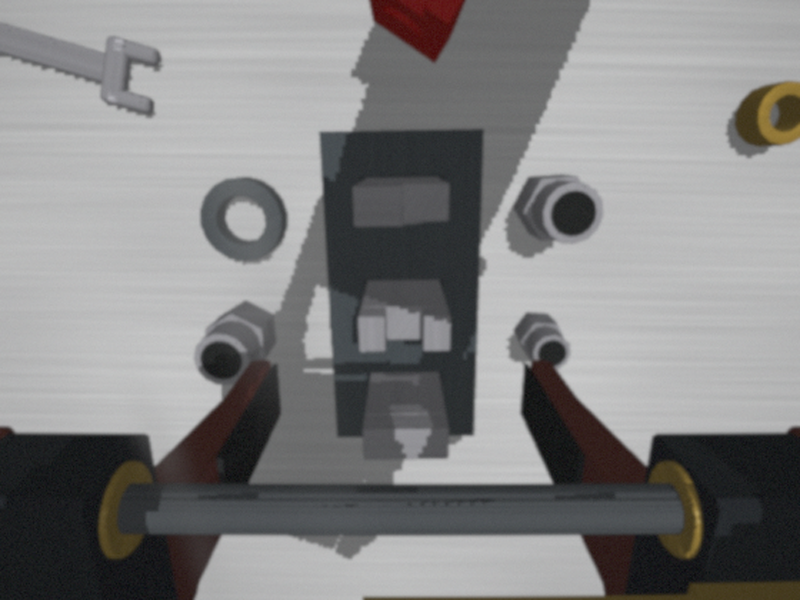

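The hover view shows the horn tops of the middle dog at (371,333) and (437,333), central between the open fingers. The fittings are at (225,350), (550,345) and (570,212).

```bash
python3 - <<'E'
from h import *
from station import r
s=load('H')
a,b=[onz(s,np.array(p)/800*560,.105) for p in ((371,333),(437,333))]; c=(a+b)/2
yaw=np.degrees(np.arctan2(*(b-a)[[0,1]]*[-1,1])); print(a.round(4),b.round(4),c.round(4),yaw)
Rd=Ro.from_euler('z',.7,degrees=True).as_matrix()
p=np.array([(c[0]+.5095)/2,(c[1]-.153)/2,.015+GH+.163])
r.servo_line(p+[0,0,.06],rotation=eul(Rd@G),speed=.15); r.servo_line(p,speed=.08)
print('F',r.sense()['contact_force'])
r.grab(40); r.wait(.3); q=r.sense(); print(q['opening'],q['contact_force'],q['tcp_pos'],q['clock'])
if .035<q['opening']<.05:
    for dz in (.015,.03,.06,.14):
        r.servo_line(p+[0,0,dz],speed=.06); q=r.sense(); print(dz,q['opening'],q['contact_force'].round(1),q['torque'].round(2))
    print(q['tcp_pos'],q['clock'])
    snap(r,'wrist','U'); snap(r,'scene','U2')
    A=load('U')['frame'][:,:,::-1]; B=load('U2')['frame'][150:300,150:350,::-1]
    cv2.imwrite('pics/U.png',np.hstack([cv2.resize(A,(400,300)),cv2.resize(B,(400,300))]))
E
```

```text
[ 0.5098 -0.1674  0.105 ] [ 0.5094 -0.1361  0.105 ] [ 0.5096 -0.1517  0.105 ] 0.7153534505798138
F [-0.0491731  -0.15409708  0.16319908]
0.04365038833337476 [ 0.31190681 -0.18079829 -0.18597903] [ 0.50954978 -0.15237848  0.24602209] 11.45
0.015 0.04394625715436771 [-0.3 -0.1 -4.6] [ 0.07  0.   -0.03]
0.03 0.04427040578121601 [ 0.5  0.1 -4.1] [ 0.04 -0.   -0.  ]
0.06 0.04390962256309235 [ 1.  -0.5 -4. ] [ 0.08 -0.05  0.  ]
0.14 0.043907876722787835 [-0.6  0.3 -4.6] [0.   0.   0.01]
[ 0.50953185 -0.15237703  0.38541259] 14.3833
```

View pics/U.png

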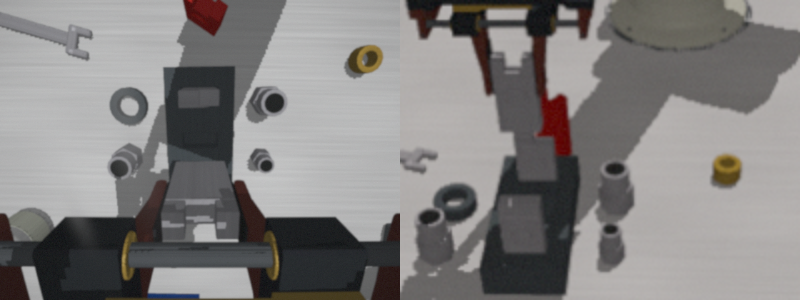

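The notched dog (both horns visible in the right panel at (513,60)) is clear of the block. The other dogs and the fittings are in place. Moving to the view pose.

```bash
python3 - <<'E'
from h import *
from station import r
q=r.sense(); r.servo_line(q['tcp_pos']+[0,0,.05],speed=.15)
g=VP+RV@np.array([-.012,0,GH-.047]); t=g-.163*(RV@G)[:,2]
r.reach(t-.06*RV[:,0]+[0,0,.03],eul(RV@G)); r.servo_line(t-.06*RV[:,0],speed=.1); r.servo_line(t,speed=.06); r.wait(.5)
q=r.sense(); print(q['tcp_pos']-t,q['orientation'],eul(RV@G),q['opening'],q['contact_force'].round(1),q['clock'])
a=snap(r,'scene','V1');b=snap(r,'top','V2');snap(r,'wrist','V3')
f=lambda s,x,y:cv2.resize(load(s)['frame'][y:y+150,x:x+100,::-1],(400,600),interpolation=cv2.INTER_CUBIC)
cv2.imwrite('pics/V.png',cv2.convertScaleAbs(np.hstack([f('V1',340,150),f('V2',125,85)]),alpha=1.5))
# predicted pixels in crops: pad centre, lens, foot centre, back
O=VP-RV@np.array([.012,0,.047])
X=[VP,LENS,O]+[O+RV@np.array([.009,y,z]) for y in(.022,-.022) for z in (0,.09)]
print((proj(a,X)-[340,150])*4//1,((proj(b,X)-[125,85])*4+[400,0])//1)
E
```

```text
[-4.95759519e-05 -7.93683645e-06  3.25759682e-05] [ 179.99948036   19.4838577  -174.89903173] [-180.           19.48056503 -174.9       ] 0.04384770829466874 [ 0.7 -0.  -3.9] 18.4417
[[196. 170.]
 [273. 248.]
 [187. 252.]
 [233. 256.]
 [241.  83.]
 [149. 259.]
 [154.  86.]] [[583. 523.]
 [552. 292.]
 [606. 524.]
 [567. 512.]
 [523. 551.]
 [641. 506.]
 [605. 546.]]
```

View pics/V.png

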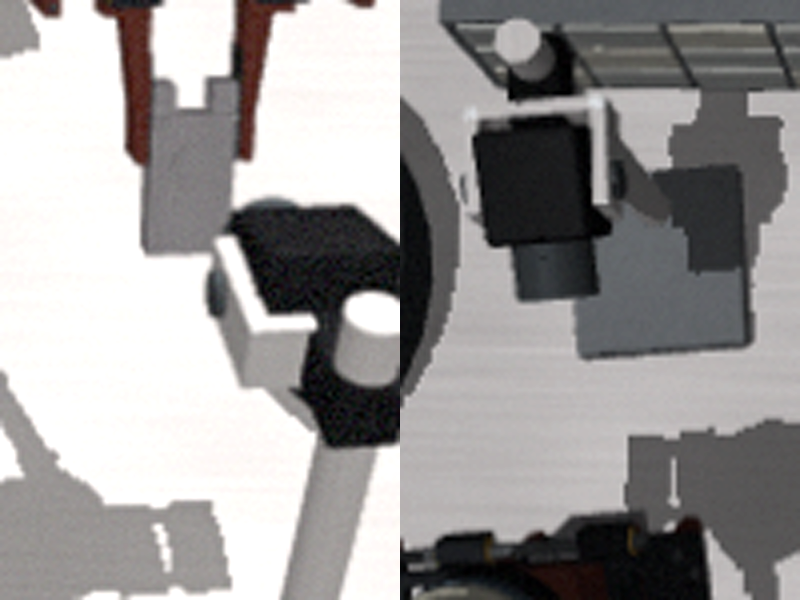

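In the scene crop the dog's face corners are at (150,82), (237,83), (143,250) and (228,253), within about 1.5 px of prediction. It is held, notch up, with the pad towards the lens. In the top crop the barrel end is at (557,298) against a predicted (552,292), a difference of about 3 mm. As a final tilt check I'll triangulate the hinge knob from the stored wrist views.

```bash
python3 - <<'E'
from h import *
from station import r
A,B=load('LA'),load('LB')
k=tri([(A,(348.5,245)),(B,(348.2,231.3))]); print('knob',k)
for s,p in((A,(348.5,245)),(B,(348.2,231.3))):
    print('res',proj(s,k)[0]-p)
    o,d=ray(s,p); X=o+d*(.28-o[2])/d[2] if abs(d[2])>.05 else None; print('on z=.28',X)
f=RV[:,0]*[1,1,0]; f/=np.linalg.norm(f)
dx=(k-LENS)@f
print('tilt',np.arctan2(k[2]-LENS[2],dx),np.arctan2(.28-LENS[2],dx),dx,(k-LENS)@[-f[1],f[0],0])
q=r.sense(); print(q['opening'],q['joint_vel'].round(3),q['clock'])
E
```

```text
knob [0.68768119 0.26936036 0.27979884]
res [ 0.11524694 -0.00144724]
on z=.28 [0.68623629 0.2693417  0.28      ]
res [-0.1134691  -0.00306104]
on z=.28 [0.6901816  0.26930317 0.28      ]
tilt 0.3229101964115088 0.3260436504759322 0.057673486097578074 0.0400922411107769
0.04386504391009143 [-0.125 -0.009 -0.022 -0.139  0.015 -0.049] 18.5917
```

The hinge knob comes out at z = 0.280 and gives a tilt of 0.325 rad against the 0.34 used, about 2 mm at the pad. That is well within tolerance, so I'm handing in.

```bash
python3 - <<'E'
from station import r
r.wait(.5); q=r.sense(); print(q['opening'],q['contact_force'].round(1),q['clock']); print(r.hand_in())
E
```

```text
0.04363246853656379 [ 0.5 -0.5 -3.1] 19.0917
the job is handed in; nothing more can be done
None
```

I drew the notched dog (middle slot) out of the block and handed in at 19.1 s, still holding it at the view point. It is notch up, with its padded face towards the lens. The hand-in gives no verdict.

**Last checks**
- **Grip:** the opening was 43.6 mm on the 44 mm bar. The load was about 4 N, which fits the dog's weight, and the arm was at rest.
- **Arm pose:** it was within 0.1 mm of its target.
- **Dog position:** in the scene camera it was about 1.5 px (roughly 3 mm) from the predicted place.
- **Other parts:** the picture after lifting showed the other two dogs, the fittings and the collar in place. I saw no sign of contact with the camera or its stand.

**Checks that disagreed**
- **Tilt:** fitting the glass disc gave 0.25–0.27 rad, probably because the glass stands proud of its rim. The rim, the trimmed glass outline and the hinge knob gave 0.32–0.37, so I used 0.34. The last check on the hinge knob gave 0.325, which is about 2 mm at the pad.
- **Lens position:** the top camera puts the lens about 3–4 mm from where the wrist camera does. I kept the wrist camera's value, since the difference is within the 15 mm tolerance.

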